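Close the irrigation filter with its bayonet cap

TASK

Close the irrigation filter on the bench: take the cap with the two side lugs and the straight grip bar, find the slots of the filter's collar with the lugs, push the cap down against the spring, turn it clockwise to the stop and let it rise so that it locks; then let go. Work by feel, push with no more than about 2 kg, stop turning as soon as you feel the stop, never force it, and leave the other things on the bench where they are.

Things in the scene. Friction and masses are not known exactly. Their poses are not given: they have to be found in the camera images.
- cap: Bayonet filter cap, grey plastic, 70 mm tall, 0.12 kg, loose, standing upright on its nose in one of two places (the blank in the other). Origin: centre of the nose's flat underside; z up the axis. Round nose 46.8 mm across (z 0 to 32 mm; lowest 5 mm taper in to 40 mm), disc 59 mm across (z 32 to 38 mm), above it a straight grip bar. A half turn about z makes no difference.
- cap_bar (a point): Middle of the cap's grip bar, on its axis, 60 mm above the cap's origin. The bar runs along the cap's x: 58 mm long, 16 mm thick (y), from z 38 mm (disc) up to 70 mm (top).
- cap_lug (a point): Outer end of one of the two opposite lugs, 32.7 mm from the axis along the cap's +x (the other on -x, so the lugs are parallel to the bar), at z 19 mm. Lugs: 12 mm wide, z 16 to 22 mm; they peep out 3 mm beyond the disc.
- housing: Irrigation filter fixed on the bench: grey canister 88 mm across on a 130 mm square foot, topped by a white ribbed bayonet collar 97 mm across. Origin: centre of the foot's underside. Pipe stubs, up to 46 mm thick and 50 mm above the bench, leave along +x (to 145 mm from the axis) and +y (to 125 mm). The collar cannot be turned by hand; turning the pressed cap takes under 0.2 N m up to the stop.
- mouth (a point): Centre of the collar's mouth in the plane of its top, 120 mm above the bench; axes as the housing's. Bore 50 mm, two opposite slots 17 mm wide cut down through the rim. The line of the slots lies up to 0.35 rad either way of the housing's x axis, new each time and not measured: see it, or slide the resting lugs over the rim until they drop.
- pocket (a point): On the axis, 5 mm below the mouth, level with the roofs of the two locking pockets (2 mm lug play each side). Under the rim each slot leads clockwise (from above) beneath a ridge whose lower face is 8 mm below the mouth, into the pocket 65 degrees (1.13 rad) on from the slot, which ends at a solid stop. Anticlockwise is blocked.
- seat_top (a point): On the axis, 22 mm below the mouth: top of the flat sprung seat when free; it pushes up with 5 N, plus 0.5 N per mm. Height of the cap's origin relative to the mouth: lugs lying on the collar -16 mm; in the slots on the free seat -22; free to turn only from -30 (lugs just under the ridge) to -32 (disc on the collar, 10 N of spring); locked in the pockets -27.
- blank: Bystander: a plain round plug without lugs, grey plastic, disc 54 mm in diameter with a round knob 26 mm across, 50 mm tall. Origin: centre of its underside.
- pot: Bystander: empty terracotta pot, 96 mm across the rim, 85 mm tall. Origin: centre of its underside.
- bottle: Bystander: glass bottle, 64 mm in diameter, 190 mm tall. Origin: centre of its underside.
- coupling: Bystander: black plastic ring, 56 mm in diameter, 24 mm tall. Origin: centre of its underside.
- trowel: Bystander: wooden-handled trowel lying flat, along its x.
- tee: Bystander: black pipe tee lying flat, 84 mm long, 32 mm thick. Origin: under its middle.
Things that resemble listed ones, but are neither listed nor needed, are in the scene too. Leave any blue or green look-alike of the cap alone.

How it is judged:
By the outcome, as a careful person would: the job done as asked, in the order asked, and still so for the second after the job is handed in, with the robot touching nothing.
It also fails if it takes over 72 s, if anything falls off the work surface, if the arm or the gripper's body presses on something with over 40 N, if the wrist force passes 120 N, or if a joint passes its speed limit or range.

ROBOT

A 6-joint arm with a two-finger parallel gripper is mounted at the origin on the work surface. World frame = base frame: x ahead of the robot, y to its left, z up, the work surface at z = 0. Lengths are in m, angles in rad, forces in N, time in s.
With the tool pointing down it reaches from about 0.325 to 0.9 m from the base axis. Payload 6.1 kg.
Tool frame: the origin (TCP) lies midway between the tips of the shut fingers; the grasp point (between the pads) lies 19 mm behind it; z points along the fingers, y is the line along which they close (so a half turn about z gives the same grasp; the last joint's range is limited). The gripper opens to 85 mm and grips with 20 to 120 N. Pads are 22 mm wide; open, the fingers measure 114 mm over their backs; the gripper's body (76 mm by 85 mm) begins 54 mm behind the grasp point. The pads swing forward as they close: fully open they stand 13 mm farther back than shut.
Start: joints at [-1.29, 0.22, 1.526, -0, 1.395, -0.126], TCP at [0.247, -0.574, 0.231] pointing down, gripper open.
Joint ranges: [-2.98, 2.98], [-0.91, 2.08], [0.09, 2.57], [-1.24, 4.39], [0.2, 2.65], [-2.68, 2.68]. Speed limits (rad/s): [2.57, 2.57, 3.01, 3.14, 3.14, 3.14].

INTERFACE

Orientations are given as [roll, pitch, yaw] about the fixed x, y, z axes, in that order (R = Rz(yaw) Ry(pitch) Rx(roll)).
In Python, from plant import movep, move_l, set_joints, gripper_to, hold, inverse_kinematics, observe, get_image, get_calibration, Unreachable, job_done gives the robot as it stands. Calls block until the motion is done:
- movep(position, orientation): joint-space move of the TCP to a pose.
- move_l(position, feed=0.15, rotation=None, max_force=None): straight line of the TCP; rotation=None keeps the orientation; feed is the mean speed in m/s. With max_force (N) it stops when the force on the tool has changed by that much, and returns True; else False.
- set_joints(angles): joint-space move.
- gripper_to(opening, f_grip=None): finger opening in m; f_grip is the grip in N (None keeps the last); returns when the fingers have stopped.
- hold(seconds).
- inverse_kinematics(position, orientation): joint angles nearest the present ones, or None.
- observe(): the state.
- get_image(name): name is "scene" or "top" or "wrist"; returns (picture, depth): 420x560x3 uint8, red, green, blue; 420x560 float32, m along the optical axis (not along the pixel's ray), 0 where there is no reading.
- get_calibration(name): a dict with "intrinsics" (3x3 intrinsics, pixels), "world_from_camera" (4x4, takes a point from camera to world coordinates). Camera axes: x right, y down, z forward; pixel columns grow to the right and rows downward; lengths in m; the calibration is good to about 2 mm. The wrist camera is an equidistant fisheye: a pixel r from the principal point sees the ray r / f radians off the axis. A picture is of the moment at which its call begins: read the wrist's pose just before it. get_calibration takes no time and is no camera call; for the wrist camera it gives the pose at the moment of the call.
A pose or a line that the arm cannot do raises Unreachable and nothing moves.
- job_done(): hands the job in; it is judged then, once.
The state is a dict: "time_s": time; "q": joint angles; "joint_velocities": joint speeds; "joint_torque": joint torques, N m; "eef_pos": TCP position; "tcp_rot": TCP orientation; "ft_force": force on the tool from outside, world axes, zero at the start; "torque": the same for the moment, N m; "opening": finger opening in m; "grasp_force": force on a finger pad.
Only numpy, scipy, OpenCV 4.12 (cv2) and the standard library are available. Lean on these libraries where they do the work, as an engineer would, in place of code of your own. Each camera call takes 0.05 s, during which the arm holds its last target. There are 200 camera calls.

## Working session

There is one attempt and no reset: what is moved stays moved. The work goes in short steps, each a Python script; the robot and the scene stay as the last script left them, time stands still between calls to the robot, and variables do not carry over. Pictures are saved under pics/ and viewed, at most 10 in all, crops included, and the job is handed in when it is done.

```bash
mkdir -p pics; ls
python3 - <<'E'
from plant import *
import cv2,numpy as np
for n in ("scene","top"):
    im,d=get_image(n); cv2.imwrite(f"pics/{n}0.png",im[:,:,::-1]); np.savez(f"{n}0.npz",im=im,d=d)
    c=get_calibration(n); print(n,c["intrinsics"],np.round(c["world_from_camera"],3))
print(observe())
E
```

```text
pics
scene [[503.16571389   0.         269.34415001]
 [  0.         503.16571389 212.72093836]
 [  0.           0.           1.        ]] [[ 0.885  0.314 -0.345  0.956]
 [ 0.466 -0.605  0.645 -0.763]
 [-0.006 -0.732 -0.682  0.937]
 [ 0.     0.     0.     1.   ]]
top [[440.60022206   0.         277.1799068 ]
 [  0.         440.60022206 208.45775783]
 [  0.           0.           1.        ]] [[ 0.011 -0.996  0.087  0.42 ]
 [-1.    -0.01   0.005  0.026]
 [-0.004 -0.087 -0.996  1.45 ]
 [ 0.     0.     0.     1.   ]]
{'time_s': 0.1, 'q': array([-1.29011467e+00,  2.21115390e-01,  1.52753320e+00,  2.19461955e-06,
        1.39470040e+00, -1.26091508e-01]), 'joint_velocities': array([-9.29106508e-05, -1.69429425e-03, -5.15888712e-03,  1.08539615e-03,
        1.42621704e-03,  1.22580110e-04]), 'joint_torque': array([ 6.86031381e-04, -4.98242676e+01, -3.90548193e+01, -1.26549153e-04,
        5.72092351e-03,  4.06773154e-05]), 'eef_pos': array([ 0.24712602, -0.57345973,  0.23030907]), 'tcp_rot': array([-3.13985053e+00, -2.23015290e-04,  4.06772586e-01]), 'ft_force': array([ 0.21056898,  0.31238812, -0.04168558]), 'torque': array([0.03735654, 0.00993956, 0.02163477]), 'grasp_force': 0.0, 'opening': 0.08533634080590384}
```

View pics/scene0.png

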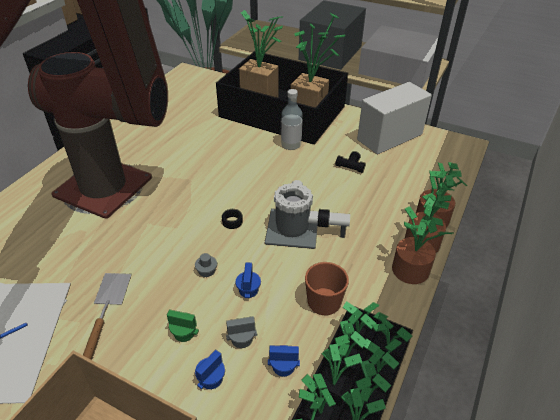

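View pics/top0.png

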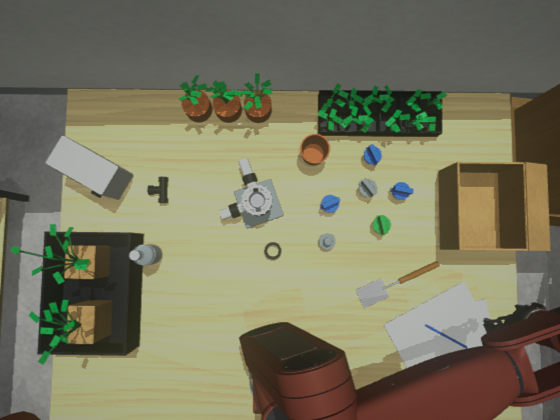

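The scene picture shows the grey cap at about (241,330), the blank at (205,265) and the housing at (292,215). In the top view the cap is at (367,188), the blank at (327,242) and the housing at (257,200), with pipes going up and left. The blue and green look-alikes stand around the cap.

```bash
cat > h.py <<'E'
from plant import *
import cv2,numpy as np
def ray(n,c,u,v):
    K=c["intrinsics"];T=c["world_from_camera"]
    x=(u-K[0,2])/K[0,0];y=(v-K[1,2])/K[1,1]
    if n=="wrist":
        r=np.hypot(x,y)+1e-12; d=np.array([x/r*np.sin(r),y/r*np.sin(r),np.cos(r)])
    else: d=np.array([x,y,1.])
    return T[:3,3],T[:3,:3]@d
def onplane(n,c,u,v,z):
    o,d=ray(n,c,u,v); return o+d*(z-o[2])/d[2]
def project(n,c,p):
    K=c["intrinsics"];T=c["world_from_camera"]; q=T[:3,:3].T@(np.asarray(p)-T[:3,3])
    if n=="wrist":
        r=np.hypot(q[0],q[1])+1e-12;th=np.arctan2(r,q[2]);return K[0,0]*th*q[0]/r+K[0,2],K[1,1]*th*q[1]/r+K[1,2]
    return K[0,0]*q[0]/q[2]+K[0,2],K[1,1]*q[1]/q[2]+K[1,2]
E
python3 - <<'E'
from h import *
c=get_calibration("top")
for nm,u,v,z in(("cap",367,188,.06),("mouth",257,200,.12),("blank",327,242,.04),("px",245,165,.025),("py",228,213,.025)): print(nm,onplane("top",c,u,v,z).round(3))
w=get_calibration("wrist");o=observe()
print(w,o["eef_pos"],o["tcp_rot"])
for p in([.5,-.21,.3],[.5,.07,.42]):
  for y in np.arange(-3,3.1,.5): 
    q=inverse_kinematics(p,[np.pi,0,y]); print(p,y,None if q is None else np.round(q,2))
E
```

```text
cap [ 0.61  -0.252  0.06 ]
mouth [0.561 0.094 0.12 ]
blank [ 0.437 -0.127  0.04 ]
px [0.686 0.14  0.025]
py [0.528 0.193 0.025]
{'intrinsics': array([[325.1922621 ,   0.        , 279.81848796],
       [  0.        , 325.1922621 , 207.24796103],
       [  0.        ,   0.        ,   1.        ]]), 'world_from_camera': array([[ 0.39617013, -0.88507189, -0.24432964,  0.30950508],
       [-0.91817468, -0.38249884, -0.10319833, -0.54655372],
       [-0.00211787,  0.26522138, -0.96418522,  0.37269027],
       [ 0.        ,  0.        ,  0.        ,  1.        ]])} [ 0.24712602 -0.57345973  0.23030907] [-3.13985053e+00 -2.23015290e-04  4.06772586e-01]
[0.5, -0.21, 0.3] -3.0 [-0.54 -0.02  1.65  0.    1.5  -2.26]
[0.5, -0.21, 0.3] -2.5 None
[0.5, -0.21, 0.3] -2.0 None
[0.5, -0.21, 0.3] -1.5 [-0.54 -0.02  1.65 -0.    1.5   2.53]
[0.5, -0.21, 0.3] -1.0 [-0.54 -0.02  1.65 -0.    1.5   2.03]
[0.5, -0.21, 0.3] -0.5 [-0.54 -0.02  1.65 -0.    1.5   1.53]
[0.5, -0.21, 0.3] 0.0 [-0.54 -0.02  1.65 -0.    1.5   1.03]
[0.5, -0.21, 0.3] 0.5 [-0.54 -0.02  1.65 -0.    1.5   0.53]
[0.5, -0.21, 0.3] 1.0 [-0.5
[... 292 characters left out ...]
3.0 [-0.02 -0.12  1.54  0.    1.73 -1.73]
[0.5, 0.07, 0.42] -2.5 [-0.02 -0.12  1.54  0.    1.73 -2.23]
[0.5, 0.07, 0.42] -2.0 None
[0.5, 0.07, 0.42] -1.5 None
[0.5, 0.07, 0.42] -1.0 [-0.02 -0.12  1.54 -0.    1.73  2.55]
[0.5, 0.07, 0.42] -0.5 [-0.02 -0.12  1.54 -0.    1.73  2.05]
[0.5, 0.07, 0.42] 0.0 [-0.02 -0.12  1.54 -0.    1.73  1.55]
[0.5, 0.07, 0.42] 0.5 [-0.02 -0.12  1.54 -0.    1.73  1.05]
[0.5, 0.07, 0.42] 1.0 [-0.02 -0.12  1.54 -0.    1.73  0.55]
[0.5, 0.07, 0.42] 1.5 [-0.02 -0.12  1.54 -0.    1.73  0.05]
[0.5, 0.07, 0.42] 2.0 [-0.02 -0.12  1.54  0.    1.73 -0.45]
[0.5, 0.07, 0.42] 2.5 [-0.02 -0.12  1.54  0.    1.73 -0.95]
[0.5, 0.07, 0.42] 3.0 [-0.02 -0.12  1.54  0.    1.73 -1.45]
```

Run:
```python
from h import *
def snap(k):
    c=get_calibration("wrist"); im,d=get_image("wrist"); np.savez(f"w{k}.npz",im=im,d=d,K=c["intrinsics"],T=c["world_from_camera"]); cv2.imwrite(f"pics/w{k}.png",im[:,:,::-1]); print(observe()["time_s"])
movep([.561-.03,.094-.01,.27],[np.pi,0,.36]); snap(1)
movep([.61-.02,-.252,.22],[np.pi,0,.36]); snap(2)
```

```text
2.6917
4.0417
```

View pics/w1.png

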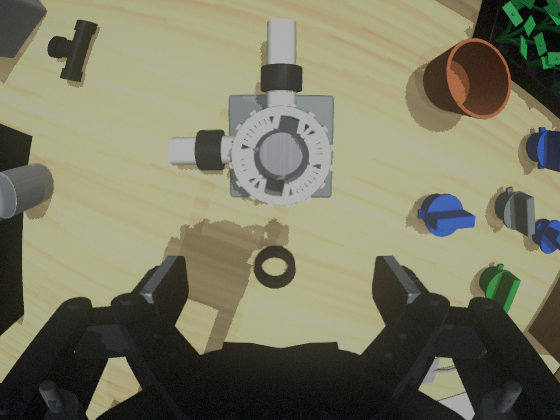

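View pics/w2.png

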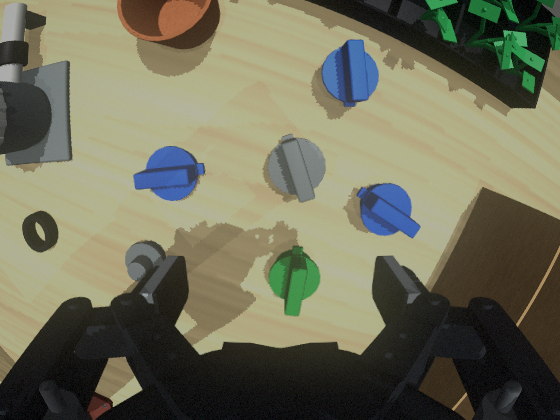

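The mouth centre is at about (281,155) in w1, with the dark slots at about (290,122) and (270,187). In w2 the cap's bar runs from (283,142) to (308,200), and a lug peeps out at (288,137). Next I rectify both onto their planes and measure them.

```bash
cat >> h.py <<'E'
def ortho(k,cx,cy,z,half=.06,s=.0003):
    f=np.load(f"w{k}.npz"); c={"intrinsics":f["K"],"world_from_camera":f["T"]}; n=int(2*half/s)
    X=cx-half+s*(np.arange(n)+.5); Y=cy-half+s*(np.arange(n)+.5)
    P=np.stack([*np.meshgrid(X,Y),np.full((n,n),z)],-1)
    T=f["T"];K=f["K"];q=(P-T[:3,3])@T[:3,:3];r=np.hypot(q[...,0],q[...,1])+1e-12;th=np.arctan2(r,q[...,2])/r
    u=(K[0,0]*th*q[...,0]+K[0,2]).astype(np.float32);v=(K[1,1]*th*q[...,1]+K[1,2]).astype(np.float32)
    return cv2.remap(f["im"],u,v,cv2.INTER_LINEAR),cv2.remap(f["d"],u,v,cv2.INTER_NEAREST)   # col->x, row->y (mirrored)
E
python3 - <<'E'
from h import *
s=.0003
A,_=ortho(1,.561,.094,.12); B,_=ortho(2,.61,-.252,.07)
cv2.imwrite("pics/ortho.png",np.hstack([A,B])[:,:,::-1])
# mouth: white mask
g=A.min(2); hsv=cv2.cvtColor(A,cv2.COLOR_RGB2HSV)
m=((g>130)&(hsv[...,1]<40)).astype(np.uint8)
n,l,st,ce=cv2.connectedComponentsWithStats(m); i=1+st[1:,4].argmax(); m=(l==i).astype(np.uint8)
cs=max(cv2.findContours(m,cv2.RETR_EXTERNAL,cv2.CHAIN_APPROX_NONE)[0],key=cv2.contourArea)
(c,r)=cv2.minEnclosingCircle(cs); print("mouth mec",.501+s*c[0],.034+s*c[1],r*s)
# cap: bar top by colour & depth
f=np.load("w2.npz"); T=f["T"];K=f["K"]
vv,uu=np.mgrid[0:420,0:560]; x=(uu-K[0,2])/K[0,0];y=(vv-K[1,2])/K[1,1];r=np.hypot(x,y)+1e-9
D=np.stack([x/r*np.tan(r),y/r*np.tan(r),np.ones_like(r)],-1)*f["d"][...,None]
W=D@T[:3,:3].T+T[:3,3]; near=np.hypot(W[...,0]-.61,W[...,1]+.252)<.045
top=near&(W[...,2]>.062)&(W[...,2]<.08)
p=W[top]; print(len(p),p[:,2].mean(),np.median(p[:,2]))
(rc,wh,a)=cv2.minAreaRect(p[:,:2].astype(np.float32)*1000); print("bar rect mm",rc,wh,a)
E=np.linalg.eigh(np.cov(p[:,:2].T)); d=E[1][:,1]; print("centroid",p.mean(0),"yaw",np.arctan2(d[1],d[0]))
f=np.load("w1.npz");T=f["T"]; D=np.stack([x/r*np.tan(r),y/r*np.tan(r),np.ones_like(r)],-1)*f["d"][...,None]; W=D@T[:3,:3].T+T[:3,3]
q=W[np.hypot(W[...,0]-.561,W[...,1]-.094)<.06]; t=q[(q[:,2]>.112)&(q[:,2]<.128)]
(c2,r2)=cv2.minEnclosingCircle(t[:,:2].astype(np.float32)*1000); print("mouth depth circle",c2,r2,np.median(t[:,2]))
for side in (0,):
    c0=np.array(c2)/1000; e=q-np.r_[c0,0]; rr=np.hypot(e[:,0],e[:,1]); g=(rr>.027)&(rr<.032)&(q[:,2]<.114); an=np.arctan2(e[g,1],e[g,0]); print("slot",g.sum(),np.angle(np.exp(2j*an).mean())/2,abs(np.exp(2j*an).mean()))
E
```

```text
mouth mec 0.5721725784301758 0.09677257843017578 0.05646715850830077
1091 0.06954441658426326 0.06963779789939883
bar rect mm (615.7194213867188, -258.579345703125) (58.301456451416016, 16.185577392578125) 38.32166290283203
centroid [ 0.61652227 -0.25789241  0.06954442] yaw -2.4719376203058934
mouth depth circle (564.2813720703125, 95.07528686523438) 48.85957336425781 0.11958977921177605
slot 263 -0.8585418898091827 0.23384601500815005
```

View pics/ortho.png

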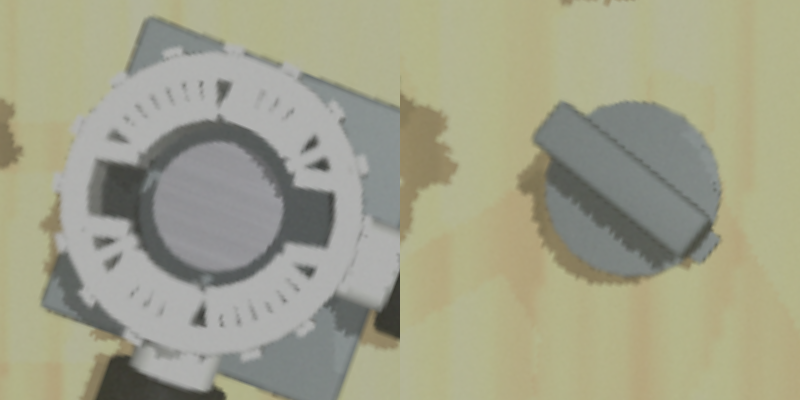

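Slot line at world yaw ≈ 0.14 (housing about 0.35, so −0.2 relative, within range). Mouth at (0.5645, 0.0951), collar radius 48.9 mm. Bar measures 58.3×16.2 mm, top at z 0.0696, yaw 0.669. These sizes match the given ones, so I grasp now.

Run:
```python
from h import *
gripper_to(.045,60)
movep([.6157,-.2586,.11],[np.pi,0,.669])
print(move_l([.6157,-.2586,.043],feed=.1,max_force=10),observe()["eef_pos"])
gripper_to(0.0,60); o=observe(); print(o["opening"],o["grasp_force"],o["ft_force"],o["eef_pos"])
move_l([.6157,-.2586,.25],feed=.2)
movep([.5645,.0951,.25],[np.pi,0,.14+np.pi])
move_l([.5645,.0951,.175],feed=.1); hold(.3)
o=observe(); print(o["time_s"],o["q"].round(2),o["opening"],o["ft_force"],o["torque"],o["eef_pos"],o["tcp_rot"])
c=get_calibration("wrist"); im,d=get_image("wrist"); np.savez("w3.npz",im=im,d=d,K=c["intrinsics"],T=c["world_from_camera"]); cv2.imwrite("pics/w3.png",im[:,:,::-1])
```

```text
False [ 0.61610978 -0.25884045  0.04347562]
0.014873840467009496 59.326783418655396 [-0.63221838 -0.28634381  5.02159729] [ 0.61642372 -0.2589702   0.04411135]
10.4 [ 0.03  0.14  1.72 -0.    1.28 -1.68] 0.014678389125204867 [-1.49224922 -0.30029831 -0.85759315] [-0.03940945 -0.03879541  0.01483982] [0.5648176  0.09513722 0.17561518] [-3.14145980e+00  1.02991111e-03 -3.00150995e+00]
```

View pics/w3.png

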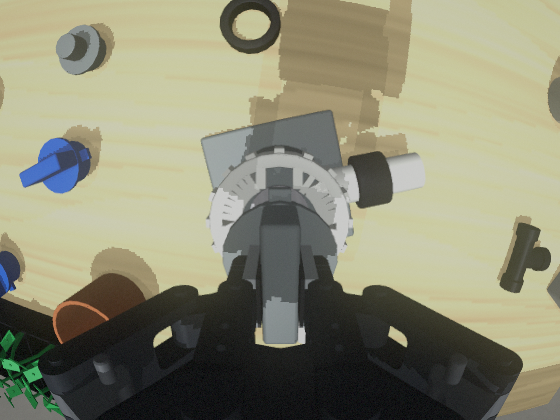

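The wrist view shows the cap held with its bar along (281,200–340). The near slot at (280,180) lines up with the bar, so I descend by feel.

Run:
```python
from h import *
f0=observe()["ft_force"]
def rep(s): o=observe(); print(s,round(o["time_s"],1),"zrel",round((o["eef_pos"][2]-.0441-.12)*1000,1),"xy",o["eef_pos"][:2].round(4),"dF",(o["ft_force"]-f0).round(1),"T",o["torque"].round(2))
for zr in (-5,-12,-17,-20):
    s=move_l([.5645,.0951,.1641+zr/1000],feed=.03,max_force=8); rep((zr,s))
    if s: break
```

```text
(-5, False) 11.1 zrel -5.1 xy [0.5645 0.0951] dF [-0.7 -0.1 -0.9] T [-0.    0.02  0.01]
(-12, False) 11.5 zrel -12.4 xy [0.5644 0.0952] dF [-0.9 -1.  -1. ] T [-0.07  0.08 -0.06]
(-17, False) 11.8 zrel -17.4 xy [0.5644 0.0951] dF [-2.6 -0.2 -0.2] T [-0.07  0.17 -0.02]
(-20, False) 12.1 zrel -20.3 xy [0.5644 0.0951] dF [-1.8 -0.5 -1. ] T [-0.03  0.14 -0.  ]
```

The lugs passed below −16 mm without load, so they are in the slots. Now I push against the spring.

Run:
```python
from h import *
f0=np.array([-1.49,-.30,-.86])
def rep(s): o=observe(); print(s,round(o["time_s"],1),"zrel",round((o["eef_pos"][2]-.0441-.12)*1000,1),"xy",o["eef_pos"][:2].round(4),"dF",(o["ft_force"]-f0).round(1),"T",o["torque"].round(2),o["tcp_rot"][2].round(3))
for zr in (-24,-28,-31):
    s=move_l([.5645,.0951,.1641+zr/1000],feed=.02,max_force=10); rep((zr,s))
    if s: break
```

```text
(-24, False) 12.4 zrel -23.6 xy [0.5646 0.095 ] dF [-2.4 -1.   4.2] T [-0.26  0.57  0.03] -3.002
(-28, False) 12.8 zrel -27.3 xy [0.5647 0.0949] dF [-2.4 -1.2  7.8] T [-0.29  0.79 -0.02] -3.002
(-31, False) 13.1 zrel -30.0 xy [0.5647 0.0949] dF [-3.3 -1.6  7.8] T [-0.33  0.98  0.06] -3.002
```

```bash
cat >> h.py <<'E'
f0=np.array([-1.49,-.30,-.86])
def rep(s): o=observe(); print(s,round(o["time_s"],1),"zrel",round((o["eef_pos"][2]-.0441-.12)*1000,1),"xy",o["eef_pos"][:2].round(4),"dF",(o["ft_force"]-f0).round(1),"T",o["torque"].round(2),o["tcp_rot"][2].round(3)); return o
E
python3 - <<'E'
from h import *
for zr in (-32,-32.7,-33.4):
    s=move_l([.5645,.0951,.1641+zr/1000],feed=.02,max_force=6); hold(.1);o=rep((zr,s))
    if s or (o["ft_force"]-f0)[2]>12: break
E
```

```text
(-32, False) 13.4 zrel -30.7 xy [0.5647 0.095 ] dF [-4.2 -1.6 10.9] T [-0.28  1.06  0.01] -3.002
(-32.7, False) 13.8 zrel -31.2 xy [0.5647 0.0949] dF [-5.4 -1.9 11.7] T [-0.3   1.26 -0.04] -3.002
(-33.4, False) 14.1 zrel -31.7 xy [0.5648 0.0949] dF [-5.  -2.5 12.1] T [-0.32  1.25  0.03] -3.002
```

Run:
```python
from h import *
y0=.14+np.pi
for k in range(1,6):
    s=move_l([.5641,.0949,.1641-.0334],feed=.1,rotation=[np.pi,0,y0-.06*k],max_force=8); o=rep((k,s))
    if s or abs(o["torque"][2])>.4 or np.linalg.norm(o["ft_force"]-f0)>18: break
```

```text
(1, False) 14.4 zrel -31.9 xy [0.5646 0.095 ] dF [-4.1 -1.5 10.3] T [-0.07  1.02 -0.1 ] -3.062
(2, False) 14.6 zrel -32.0 xy [0.5646 0.095 ] dF [-4.2 -1.6 10.9] T [-0.08  0.92 -0.08] -3.122
(3, False) 14.9 zrel -32.0 xy [0.5645 0.0951] dF [-3.6 -1.  10.9] T [-0.11  1.   -0.04] 3.101
(4, False) 15.1 zrel -32.0 xy [0.5645 0.0951] dF [-3.4 -0.2 11.3] T [-0.05  0.99  0.01] 3.041
(5, False) 15.4 zrel -32.0 xy [0.5647 0.0952] dF [-2.2 -0.2  9.5] T [ 0.03  0.86 -0.06] 2.981
```

Run:
```python
from h import *
y0=.14+np.pi; a=.30
while a<1.32:
    a+=.06 if a<.95 else .025
    s=move_l([.5641,.0949,.1641-.0334],feed=.1,rotation=[np.pi,0,y0-a],max_force=8)
    o=observe(); lag=np.angle(np.exp(1j*(o["tcp_rot"][2]-(y0-a))))
    if a>.9: print(round(a,3),round(lag,3),end=' '); rep(s)
    if s or abs(o["torque"][2])>.3 or np.linalg.norm(o["ft_force"]-f0)>18: break
rep(("end",a))
```

```text
0.9 -0.0 False 17.9 zrel -31.9 xy [0.5651 0.0953] dF [-2.1  0.1 10.5] T [ 0.05  0.64 -0.11] 2.381
0.96 -0.0 False 18.1 zrel -31.8 xy [0.5651 0.0953] dF [-1.3  0.1  9.7] T [ 0.    0.64 -0.12] 2.321
0.985 -0.0 False 18.4 zrel -31.8 xy [0.5651 0.0953] dF [-2.2  0.7  8.8] T [0.04 0.61 0.07] 2.297
1.01 -0.0 False 18.6 zrel -31.8 xy [0.5651 0.0953] dF [-2.2  1.3  9.6] T [ 0.06  0.61 -0.05] 2.272
1.035 -0.0 False 18.9 zrel -31.8 xy [0.5652 0.0953] dF [-1.1  0.2  9.6] T [0.09 0.64 0.01] 2.247
1.06 -0.0 False 19.1 zrel -31.8 xy [0.5652 0.0954] dF [-0.8  0.2  8.6] T [ 0.09  0.54 -0.02] 2.222
1.085 -0.0 False 19.4 zrel -31.7 xy [0.5653 0.0954] dF [-1.2  0.2  9.7] T [ 0.12  0.53 -0.02] 2.196
1.11 -0.0 False 19.6 zrel -31.7 xy [0.5653 0.0954] dF [-0.5  0.1  8.6] T [0.11 0.51 0.01] 2.172
1.135 0.0 False 19.9 zrel -31.7 xy [0.5653 0.0955] dF [-1.2  0.5  9.5] T [ 0.11  0.54 -0.01] 2.147
1.16 0.0 False 20.1 zrel -31.8 xy [0.565  0.0954] dF [-2.5 -0.2  9.3] T [0.06 0.64 0.2 ] 2.122
1.185 0.001 False 20.4 zrel -31.8 xy [0.5645 0.0952] dF [-4.2 -0.5 11.4] T [-0.    1.03  0.3 ] 2.097
1.21 0.001 False 20.6 zrel -31.9 xy [0.564 0.095] dF [-6.3 -0.9 11.4] T [-0.18  1.46  0.39] 2.072
('end', 1.2099999999999997) 20.6 zrel -31.9 xy [0.564 0.095] dF [-6.3 -0.9 11.4] T [-0.18  1.46  0.39] 2.072
```

The stop is felt: torque rises from a turn of about 1.15 rad. I relax the twist and let the cap rise.

Run:
```python
from h import *
R=[np.pi,0,.14+np.pi-1.13]
move_l([.5645,.095,.1641-.0334],feed=.1,rotation=R); rep("relax")
for zr in (-31,-29.5,-28.5,-27.5,-26.7,-26):
    move_l([.5645,.095,.1641+zr/1000],feed=.02); hold(.1); o=rep(zr)
    if (o["ft_force"]-f0)[2]<-4: break
```

```text
relax 20.9 zrel -31.9 xy [0.5653 0.0953] dF [-3.2  0.3  9.8] T [-0.09  0.73  0.1 ] 2.152
-31 21.2 zrel -29.6 xy [0.5653 0.0952] dF [-2.3 -0.7  8. ] T [-0.1   0.65  0.07] 2.152
-29.5 21.6 zrel -28.3 xy [0.5653 0.0953] dF [-1.5  0.   7.5] T [-0.03  0.54  0.05] 2.152
-28.5 21.9 zrel -27.4 xy [0.5653 0.0953] dF [-0.8 -0.8  7.4] T [-0.05  0.54  0.04] 2.152
-27.5 22.3 zrel -27.0 xy [0.5652 0.0952] dF [1.5 1.6 4.2] T [ 0.2  -0.03  0.06] 2.152
-26.7 22.6 zrel -26.9 xy [0.5651 0.0952] dF [ 5.7  2.5 -2.5] T [ 0.33 -0.97  0.02] 2.152
-26 23.0 zrel -26.9 xy [0.5651 0.0951] dF [ 9.1  1.3 -6. ] T [ 0.31 -1.34  0.05] 2.151
```

The cap rose to −27 mm and the roof stops it there, so it is locked. I unload, release and check.

Run:
```python
from h import *
move_l([.5645,.095,.1641-.0270],feed=.02); hold(.2); rep("pre")
gripper_to(.045); rep("open")
move_l([.5645,.095,.24],feed=.1)
movep([.5645-.09,.095-.03,.29],[np.pi,0,.36])
c=get_calibration("wrist"); im,d=get_image("wrist"); np.savez("w4.npz",im=im,d=d,K=c["intrinsics"],T=c["world_from_camera"]); cv2.imwrite("pics/w4.png",im[:,:,::-1]); print(observe()["time_s"])
K,T=c["intrinsics"],c["world_from_camera"]
vv,uu=np.mgrid[0:420,0:560]; x=(uu-K[0,2])/K[0,0];y=(vv-K[1,2])/K[1,1];r=np.hypot(x,y)+1e-9
W=(np.stack([x/r*np.tan(r),y/r*np.tan(r),np.ones_like(r)],-1)*d[...,None])@T[:3,:3].T+T[:3,3]
p=W[(np.hypot(W[...,0]-.5645,W[...,1]-.095)<.05)&(W[...,2]>.15)&(W[...,2]<.175)]
print(np.median(p[:,2]),cv2.minAreaRect(p[:,:2].astype(np.float32)*1000))
```

```text
pre 23.4 zrel -26.9 xy [0.565  0.0952] dF [ 7.   1.9 -1. ] T [ 0.35 -1.05  0.07] 2.152
open 23.9 zrel -27.2 xy [0.5641 0.0949] dF [1.7 0.3 0.9] T [-0.03  0.04  0.04] 2.152
26.6083
0.16264547985536243 ((566.03564453125, 95.12863159179688), (16.645673751831055, 58.433349609375), 33.25776672363281)
```

View pics/w4.png

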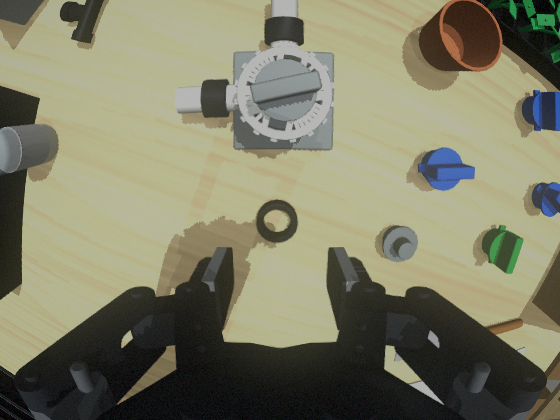

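The picture shows the cap seated in the collar at (285,90) with its bar turned, and the bystanders where they were. The bar top at z 0.163 means the cap's origin is at −27 mm (locked), and its yaw of −0.99 is 65° on from the slots.

```bash
python3 -c "
from plant import *
print(job_done())"
```

```text
the job is handed in; nothing more can be done
None
```

The filter is closed: the cap is locked in the collar's pockets (27 mm below the mouth, turned 65° to the stop), the gripper has let go, and the job was handed in at about 27 s.

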